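# Slide the tall oil bottle back into the display stand

## Robot

A 6-joint arm with a two-finger parallel gripper is mounted at the origin on the work surface. World frame = base frame: x ahead of the robot, y to its left, z up, the work surface at z = 0. Lengths are in mm, angles in degrees, forces in N, time in s.
With the tool pointing down it reaches from about 375 to 750 mm from the base axis. Payload 9 kg.
Tool frame: the origin (TCP) lies at the very end of the fingers, on their centre line; the grasp point (between the pads) lies 19 mm behind it (bot.grip_point_offset is the distance from the TCP to the grasp point, in mm); x points along the fingers, y is the direction in which the jaws open and shut, and the axes are right-handed (so a half turn about x gives the same grasp; the last joint's range is limited). The gripper opens to 85 mm and grips with 20 to 120 N. Pads are 22 mm wide; open, the fingers measure 114 mm over their backs; the gripper's body (76 mm by 85 mm) begins 54 mm behind the grasp point. The pads swing forward as they close: fully open they stand 13 mm farther back than shut.
Start: joints at [57.943, 5.964, 5.575, 89.605, 0, 77.527], TCP at [201.116, 565.322, 231.331] pointing down, gripper open.
Joint ranges: [-171.21, 171.21], [-48.23, 106.86], [-62.78, 66.21], [-105.2, 120.99], [-86.42, 89.51], [-180, 180]. Speed limits (degrees/s): [127.2, 127.2, 147.25, 180, 180, 180].

## Interface

Orientations are given as a 3x3 rotation matrix whose columns are the frame's x, y, z axes.
In Python, from station import readout, imaging, bot gives the robot as it stands.
- The arm moves only by the tool carry_out, never from a script. Its argument "rows" is a list of rows, each an object with "linear": the shift along the world's x, y, z in mm, a list of three; "delta_rot": the turn, a rotation vector about the world's x, y, z in degrees, a list of three. A call has 1 to 20 rows; each row is the pose to reach, as a shift and turn from the pose commanded when the call began; what a row does not reach only later rows make up. A row lasts 1/8 s, in which the tool goes at most 62.5 mm and 10.7 degrees, less where a joint would pass 70% of its speed; a pose out of reach is approached as far as the arm can. A call with a gripper value outside its range is refused whole. "grip" is the opening, from 0 (shut) to 1 (fully open), set as the call begins (left out, the last holds). The fingers move at their own pace and stop on an object; "squeeze" is the grip in N (left out, the last holds). Time passes only in rows, so rows that repeat a pose let the fingers close. It gives the time, the measured TCP pose, the force and the opening at its end, in the units of the state.
- readout.get_obs(): the state, without advancing time (a new reading comes with each control period).
- imaging.get_image(name): name is "side" or "top" or "wrist"; returns the picture (420x560x3 uint8, red, green, blue); there is no depth.
- imaging.calibration(name): a dict with "mtx" (3x3 intrinsics, pixels), "R" (3x3) and "t" (3): a world point X has camera coordinates R X + t. Camera axes: x right, y down, z forward; pixel columns grow to the right and rows downward; lengths in mm; the calibration is good to about 2 mm. A picture is of the moment at which its call begins: read the wrist's pose just before it. calibration takes no time and is no camera call; for the wrist camera it gives the pose at the moment of the call.
- bot.job_done(): hands the job in, once; it reports no verdict.
The state is a dict: "t": time; "joints": joint angles; "joint_velocities": joint speeds; "effort": joint torques, N m; "ee_pos": TCP position; "eef_rot": TCP orientation; "contact_force": force on the tool from outside, world axes, zero at the start; "ft_torque": the same for the moment, N m; "finger_gap": opening from 0.0 (shut) to 1.0 (fully open).
Only numpy, scipy, OpenCV 4.12 (cv2) and the standard library are available. Lean on these libraries where they do the work, as an engineer would, in place of code of your own. Each camera call takes 0.05 s, during which the arm holds its last target. There are 200 camera calls.

## Task

One tall oil bottle with a long spout has been left out on the table beyond the low wooden display stand, on the stand's open side. Push it along the table, low on its body so that it stays upright and never leaves the table, into the stand's one empty bay until it stands fully home against the back board. Do not pick it up, and leave the two bottles already in the stand, the carton and the wrench as they are.

Things in the scene. Friction and masses are not known exactly. Their poses are not given: they have to be found in the camera images.
- bottle: The loose upright oil bottle, 225 mm tall, 0.2-0.45 kg. Round body 52 mm across up to z = 85 mm (grey, pale paper band), black collar 29 mm across at z = 112-128, thin tapered spout above. Origin: centre of its underside; z up. Slides if pushed below about 30 mm; pushed 55 mm up or higher it tips. Lean the tool back from it, or the gripper's body meets the spout first.
- stand: Plywood stand, fixed: three bays side by side along its y, 90 mm apart, open at its +x side (away from the robot), the table as floor. Origin: on the table, where the centre of a bottle fully home in the middle bay stands (bottle side 1 mm off the board). Back board: face at x = -27 mm, 30 mm high. Rails: 20 mm high, 10 mm thick, from the board to x = +23 mm; bays 80 mm wide between rails.
- mark: A flat dark round sticker, 44 mm in diameter, on the table in the empty bay (no step to slide over). Its origin is its centre, exactly where the centre of the bottle's underside is when fully home in that bay; its axes are parallel to the stand's.
- stocked_a: A bottle of the same kind and size, already standing loose in one of the bays; origin at the centre of its underside. Leave it alone.
- stocked_b: As stocked_a, in another bay. Leave it alone.
- carton: A closed cardboard carton, 90 x 120 x 50 mm (own x, y, z), loose on the table well to the left (+y); origin at the centre of its underside. Leave it alone.
- wrench: A steel wrench lying on the table well to the right (-y), about 180 mm long along its own x axis; origin under its middle. Leave it alone.
Things that resemble listed ones, but are neither listed nor needed, are in the scene too. What is shaped like the bottle but orange is not meant.

How it is judged (in metres and radians):
At the end, for the whole second after the job is handed in: The bottle stands upright (within 0.06 rad) and still on the table in the empty bay, between its rails, its side within 11 mm of the back board; the two stocked bottles are within 12 mm and the carton and wrench within 20 mm of where they began (x of bottle in the frame of mark between -0.006 and 0.01 m and y of bottle in the frame of mark between -0.018 and 0.018 m and angle between bottle's own z axis and vertical below 0.06 rad and height (world z) of bottle between -0.004 and 0.004 m and linear speed of bottle below 0.01 m/s and distance of each of stocked_a, stocked_b from where it was at the start of the episode below 0.012 m and distance of each of carton, wrench from where it was at the start of the episode below 0.02 m); the robot touches nothing.
It fails at once if the bottle is tipped by more than 0.25 rad (angle between bottle's own z axis and vertical above 0.25 rad).
It fails at once if the bottle is lifted off the table (more than 10 mm) (height (world z) of bottle above 0.01 m).
It fails at once if a stocked bottle is moved by more than 12 mm or tipped (distance of any of stocked_a, stocked_b from where it was at the start of the episode above 0.012 m or angle between any of stocked_a, stocked_b's own z axis and vertical above 0.25 rad).
It fails at once if the carton or the wrench is moved by more than 20 mm (distance of any of carton, wrench from where it was at the start of the episode above 0.02 m).
It also fails if it takes over 64 s, if anything falls off the work surface, if the arm or the gripper's body presses on something with over 40 N, if the wrist force passes 120 N, or if a joint passes its speed limit or range.

## Working session

There is one attempt and no reset: what is moved stays moved. The work goes in short steps, Python scripts to look and compute and a tool call to move; the robot and the scene stay as the last step left them, time stands still between calls to the robot, and variables do not carry over. Pictures are saved under pics/ and viewed, about 8 in all and at most 12, crops included, and the job is handed in when it is done.

Besides the shell and the picture viewer there is one more tool, called after "Emit:" as a command line: name --argument value ..., lists and objects as JSON in quotes. carry_out: Moves the arm, as the interface text tells. Its arguments: {"type":"object","properties":{"rows":{"type":"array"},"grip":{"type":"number"},"squeeze":{"type":"number"}},"required":["rows"]}

```bash
mkdir -p pics; ls
cat > h.py <<'E'
import numpy as np, cv2
from station import readout, imaging, bot
def snap(name,fn):
    c=imaging.calibration(name); im=imaging.get_image(name)
    cv2.imwrite('pics/'+fn+'.png',im[:,:,::-1]); return im,c
def ray(c,u,v,z=0):
    K,R,t=[np.array(c[k],float) for k in('mtx','R','t')]; t=t.ravel()
    o=-R.T@t; d=R.T@np.linalg.solve(K,[u,v,1]); return o+d*(z-o[2])/d[2]
def proj(c,X):
    K,R,t=[np.array(c[k],float) for k in('mtx','R','t')]
    p=K@(R@np.array(X,float)+t.ravel()); return p[:2]/p[2]
E
python3 - <<'E'
from h import *
print(readout.get_obs())
for n in('top','side'):
    im,c=snap(n,n+'1'); print(n,c)
E
```

```text
pics
{'t': 0.0, 'joints': array([5.79440653e+01, 6.00191764e+00, 5.52705817e+00, 8.96047097e+01,
       4.36966243e-04, 7.75267028e+01]), 'joint_velocities': array([ 0.07963661, -0.00664124, -0.03171517, -0.02501993,  0.15074   ,
       -0.1240247 ]), 'effort': array([-2.61692348e-04, -5.56933486e+01,  5.03644216e+01,  1.71378226e-02,
       -1.85535910e-04,  2.68625757e-05]), 'ee_pos': array([200.90587897, 565.00779788, 230.48860291]), 'eef_rot': array([[-7.43534672e-04,  3.35165583e-01,  9.42158946e-01],
       [-1.17295399e-03,  9.42158266e-01, -3.35166266e-01],
       [-9.99999036e-01, -1.35431683e-03, -3.07393531e-04]]), 'contact_force': array([ 0.27071799, -0.23755673, -1.01481144]), 'ft_torque': array([-0.01418701,  0.00830118, -0.07537724]), 'finger_gap': 0.9983907873522829}
top {'mtx': array([[408.14589062,   0.        , 287.83687272],
       [  0.        , 408.14589062, 212.07806613],
       [  0.        ,   0.        ,   1.        ]]), 'R': array([[-0.02575715, -0.99936714,  0.02453345],
       [-0.98985805,  0.02206697, -0.14033567],
       [ 0.13970547, -0.02789928, -0.98979999]]), 't': array([  1.16955638, 584.50992647, 951.31491993])}
side {'mtx': array([[544.67602436,   0.        , 289.09529686],
       [  0.        , 544.67602436, 207.61133799],
       [  0.        ,   0.        ,   1.        ]]), 'R': array([[ 0.89567598, -0.44443978,  0.01542129],
       [-0.29026183, -0.61053101, -0.73688531],
       [ 0.33691632,  0.65553426, -0.67584187]]), 't': array([-516.29601028,  211.32428719, 1276.20639883])}
```

View pics/top1.png

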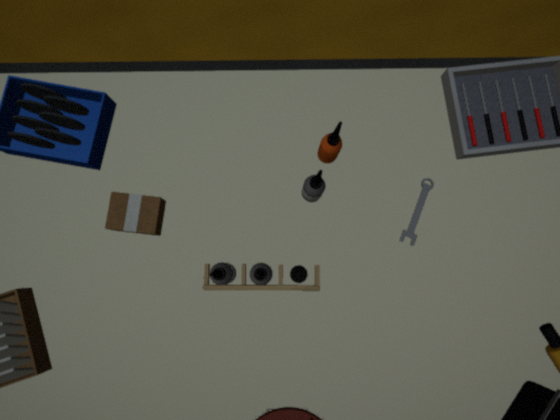

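View pics/side1.png

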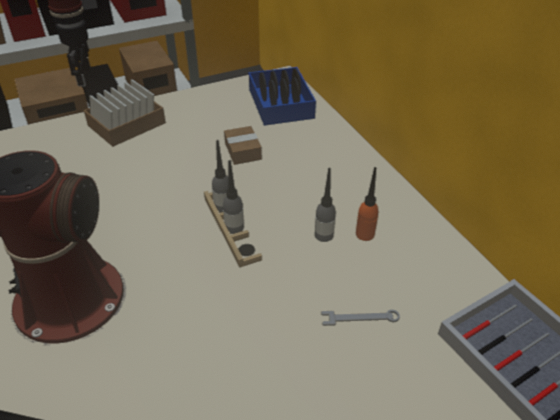

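Candidates for the bottle: a grey loose one at top (313,188) / side (325,222), an orange one at top (329,150) / side (368,218), and two stocked bottles at top (222,273) and (261,273). The grey loose one fits the description. The mark is in the right-hand (-y) bay at top (299,274).

Run:
```python
from h import *
T=cv2.imread('pics/top1.png');S=cv2.imread('pics/side1.png')
ct=imaging.calibration('top');cs=imaging.calibration('side')
def blobs(m,off,mn=60):
    n,l,s,c=cv2.connectedComponentsWithStats(m.astype('uint8'))
    return [(s[i][:5]+[off[0],off[1],0,0,0],c[i]+off) for i in range(1,n) if s[i][4]>mn]
# mark
for I,c,(x0,y0,x1,y1),nm in((T,ct,(285,262,313,285),'t'),(S,cs,(234,238,262,258),'s')):
    g=I[y0:y1,x0:x1].max(2); 
    for s,ce in blobs(g<60,(x0,y0)): print('mark',nm,s,ce,ray(c,*ce,0))
# wood
hsv=cv2.cvtColor(T,cv2.COLOR_BGR2HSV)[255:297,195:330]
w=(hsv[...,1]>75)&(hsv[...,2]>70)
ys,xs=np.nonzero(w[28:40]); ys=ys+283; xs=xs+195
f=cv2.fitLine(np.c_[xs,ys].astype('float32'),cv2.DIST_HUBER,0,.01,.01).ravel()
a=ray(ct,f[2]-50*f[0],f[3]-50*f[1],30);b=ray(ct,f[2]+50*f[0],f[3]+50*f[1],30)
print('board',f,xs.min(),xs.max(),a,b,'yaw',np.degrees(np.arctan2(*( (b-a)[[0,1]])*np.array([1,-1]))))
# bottle silhouettes: difference from table colour
for I,c,(x0,y0,x1,y1),nm in((T,ct,(295,165,332,208),'t'),(S,cs,(308,160,343,248),'s'),(T,ct,(312,118,348,168),'to'),(S,cs,(352,160,386,248),'so')):
    r=I[y0:y1,x0:x1].astype(int); bg=np.median(I[205:215,330:390] if nm[0]=='t' else I[260:280,300:360],axis=(0,1)); print(bg)
    m=np.abs(r-bg).max(2)>25
    for s,ce in blobs(m,(x0,y0),100): 
        print(nm,s,ce)
    if nm=='s':
        for y in range(195-y0,y1-y0,4): xx=np.nonzero(m[y])[0]; print(y+y0,(xx.min()+x0,xx.max()+x0) if len(xx) else 0)
for z in(0,85): print(ray(ct,313,192,z))
cr=np.hstack([cv2.resize(T[110:300,190:350],None,fx=2.5,fy=2.5,interpolation=2),cv2.resize(S[155:265,195:395],(375,475)[0:2] and (390,475),interpolation=2)])
cv2.imwrite('pics/crop1.png',cr)
```

```text
mark t [290 266  17  17 227] [298.27312775 273.74889868] [ 4.35049629e+02 -3.59636470e+01 -1.13686838e-13]
mark s [240 245  14  10 113] [246.46017699 249.51327434] [435.72064522 -37.24998839   0.        ]
board [9.9999827e-01 1.8738284e-03 2.6520001e+02 2.8700000e+02] 204 319 [409.47828574 164.84401106  30.        ] [402.63630801 -74.20974243  30.        ] yaw -1.6394198050909654
[103. 115. 114.]
t [301 170  25  33 538] [313.3401487  187.18773234]
[139. 155. 158.]
s [314 167  23  75 986] [325.3326572  213.89655172]
195 (np.int64(323), np.int64(330))
199 (np.int64(321), np.int64(332))
203 (np.int64(320), np.int64(332))
207 (np.int64(317), np.int64(334))
211 (np.int64(316), np.int64(335))
215 (np.int64(315), np.int64(335))
219 (np.int64(315), np.int64(335))
223 (np.int64(315), np.int64(335))
227 (np.int64(315), np.int64(334))
231 (np.int64(314), np.int64(334))
235 (np.int64(314), np.int64(333))
239 (np.int64(317), np.int64(332))
243 0
247 0
[103. 115. 114.]
to [317 121  25  43 656] [330.16006098 145.61432927]
[139. 155. 158.]
so [ 355  167   24   74 1011] [367.9446093  212.73293769]
[640.55805907 -79.68485531   0.        ]
[624.37783196 -71.83793808  85.        ]
```

View pics/crop1.png

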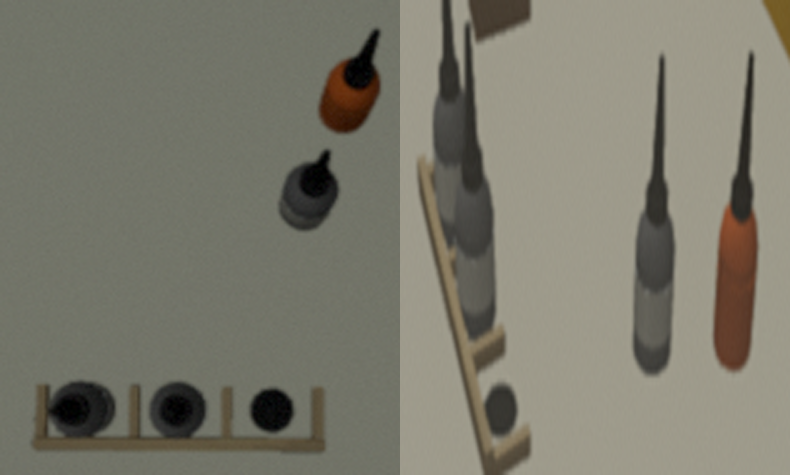

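Run:
```python
from h import *
print([a for a in dir(bot) if a[0]!='_'],bot.grip_point_offset)
ct=imaging.calibration('top');cs=imaging.calibration('side')
print('grey',ray(ct,311.3,192),ray(cs,324,234.6)); 
print('orange top/side',ray(ct,190+343/2.5,110+132/2.5-10.4),ray(cs,195+733*0+ (733-400)*200/390,155+370*110/475-6.9))
print('wrench',ray(ct,408,238),ray(ct,427,184))
print('stocked',ray(ct,191+192/2.5*0+ 190-191+178/2.5,110+410/2.5,85), 'right rail',ray(ct,317,275,20),'mid rail',ray(ct,280.5,275,20))
a=ray(cs,195+18*200/390,155+160*110/475,30)
```

```text
['PlanningError', 'grip_point_offset', 'job_done'] 18.700000000000003
grey [640.64966009 -75.33382374   0.        ] [641.87780889 -76.11033302   0.        ]
orange top/side [ 744.19676719 -120.17373266    0.        ] [ 743.67836479 -121.33605096    0.        ]
wrench [ 517.20661111 -316.30239511    0.        ] [ 655.34243901 -375.09700688    0.        ]
stocked [437.56105479  52.50670676  85.        ] right rail [431.0599849  -80.51664522  20.        ] mid rail [433.37636121   8.3322242   20.        ]
```

Emit:
carry_out --grip 0.4 --rows '[{"linear": [0,0,50],"delta_rot": [0,0,0]},{"linear": [0,0,100],"delta_rot": [0,0,-5]},{"linear": [28,-46,110],"delta_rot": [0,0,-10]},{"linear": [56,-92,110],"delta_rot": [0,0,-15]},{"linear": [84,-138,110],"delta_rot": [0,0,-20]},{"linear": [112,-184,110],"delta_rot": [0,0,-25]},{"linear": [140,-230,110],"delta_rot": [0,0,-30]},{"linear": [168,-276,110],"delta_rot": [0,0,-35]},{"linear": [196,-322,110],"delta_rot": [0,0,-40]},{"linear": [224,-368,110],"delta_rot": [0,0,-45]},{"linear": [252,-414,110],"delta_rot": [0,0,-50]},{"linear": [280,-460,110],"delta_rot": [0,0,-55]},{"linear": [308,-506,110],"delta_rot": [0,0,-60]},{"linear": [336,-552,110],"delta_rot": [0,0,-65]},{"linear": [364,-598,110],"delta_rot": [0,0,-70.4]},{"linear": [390,-644,110],"delta_rot": [0,0,-70.4]},{"linear": [415,-690,110],"delta_rot": [0,0,-70.4]},{"linear": [440,-730,110],"delta_rot": [0,0,-70.4]},{"linear": [440,-730,110],"delta_rot": [0,0,-70.4]},{"linear": [440,-730,110],"delta_rot": [0,0,-70.4]}]'

```text
t: 2.6
ee_pos: [640.9, -164.4, 340.9]
eef_rot: [[-0.001, 1.0, 0.0], [0.001, 0.0, -1.0], [-1.0, -0.001, -0.001]]
contact_force: [0.4, 1.1, 0.6]
finger_gap: 0.398
```

Emit:
carry_out --rows '[{"linear": [0,0,0],"delta_rot": [10,0,0]},{"linear": [0,0,0],"delta_rot": [20,0,0]},{"linear": [0,0,0],"delta_rot": [30,0,0]},{"linear": [0,0,0],"delta_rot": [40,0,0]},{"linear": [0,0,-40],"delta_rot": [40,0,0]},{"linear": [0,0,-80],"delta_rot": [40,0,0]},{"linear": [0,0,-120],"delta_rot": [40,0,0]},{"linear": [0,0,-160],"delta_rot": [40,0,0]},{"linear": [0,0,-200],"delta_rot": [40,0,0]},{"linear": [0,0,-240],"delta_rot": [40,0,0]},{"linear": [0,0,-270],"delta_rot": [40,0,0]},{"linear": [0,0,-290],"delta_rot": [40,0,0]},{"linear": [0,0,-290],"delta_rot": [40,0,0]},{"linear": [0,0,-290],"delta_rot": [40,0,0]}]'

```text
t: 4.35
ee_pos: [641.7, -164.8, 53.0]
eef_rot: [[0.001, 1.0, 0.001], [0.642, 0.0, -0.767], [-0.767, 0.002, -0.642]]
contact_force: [-0.2, 0.4, 0.4]
finger_gap: 0.398
```

Run:
```python
from h import *
o=readout.get_obs(); print(o['ee_pos'],o['eef_rot'].round(3),o['joints'].round(1))
im1,c=snap('side','s2'); im2,c2=snap('wrist','w2'); T,ct=snap('top','t2')
print(proj(c2,[641,-76,0]),proj(c2,o['ee_pos']))
cv2.imwrite('pics/c2.png',np.hstack([cv2.resize(im1[140:340,230:490],(390,300)),cv2.resize(T[110:290,240:440],(333,300)) ])[:,:,::-1])
```

```text
[ 641.71292278 -164.80231723   53.02673432] [[ 0.001  1.     0.001]
 [ 0.642  0.    -0.767]
 [-0.767  0.002 -0.642]] [-39.4  47.5  30.7 101.1  29.8  42.9]
[279.03061528 160.21511065] [280.28556152 276.01647999]
```

View pics/c2.png

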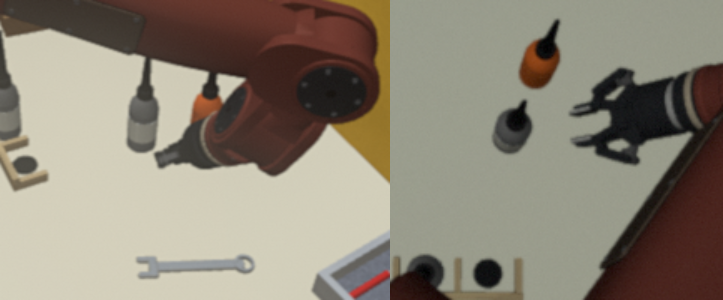

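Side and top views show the fingers level with the grey bottle on its -y side, with the orange bottle clear of the gripper. Next: lower and push towards +y.

Emit:
carry_out --rows '[{"linear": [0,0,-20],"delta_rot": [0,0,0]},{"linear": [0,0,-36],"delta_rot": [0,0,0]},{"linear": [0,8,-41],"delta_rot": [0,0,0]},{"linear": [0,20,-41],"delta_rot": [0,0,0]},{"linear": [0,32,-41],"delta_rot": [0,0,0]},{"linear": [0,42,-41],"delta_rot": [0,0,0]},{"linear": [0,47,-41],"delta_rot": [0,0,0]},{"linear": [0,51,-41],"delta_rot": [0,0,0]},{"linear": [0,55,-41],"delta_rot": [0,0,0]},{"linear": [0,59,-41],"delta_rot": [0,0,0]},{"linear": [0,63,-41],"delta_rot": [0,0,0]},{"linear": [0,67,-41],"delta_rot": [0,0,0]},{"linear": [0,71,-41],"delta_rot": [0,0,0]},{"linear": [0,75,-41],"delta_rot": [0,0,0]}]'

```text
t: 6.25
ee_pos: [641.2, -89.5, 10.3]
eef_rot: [[0.0, 1.0, 0.0], [0.643, 0.0, -0.766], [-0.766, 0.0, -0.643]]
contact_force: [-0.7, -1.7, -0.9]
finger_gap: 0.401
```

Run:
```python
from h import *
o=readout.get_obs(); print(o['ee_pos'])
im1,c=snap('side','s3'); T,ct=snap('top','t3')
cv2.imwrite('pics/c3.png',np.hstack([cv2.resize(im1[150:270,260:400],(420,360)),cv2.resize(T[140:240,260:360],(360,360),interpolation=2) ])[:,:,::-1])
```

```text
[641.15765538 -89.52642305  10.33908071]
```

View pics/c3.png

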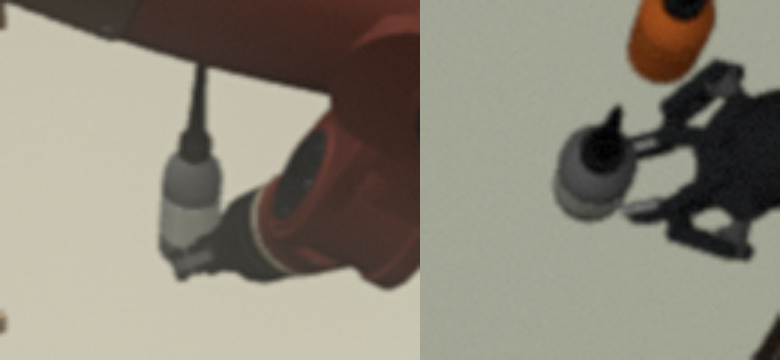

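Both views show the bottle upright in the finger cradle, its base left edge at top (297,190), and the orange bottle clear. I continue, then back off and rise.

Emit:
carry_out --rows '[{"linear": [0,4,0],"delta_rot": [0,0,0]},{"linear": [0,8,0],"delta_rot": [0,0,0]},{"linear": [0,13,0],"delta_rot": [0,0,0]},{"linear": [0,18,0],"delta_rot": [0,0,0]},{"linear": [0,23,0],"delta_rot": [0,0,0]},{"linear": [0,28,0],"delta_rot": [0,0,0]},{"linear": [0,32,0],"delta_rot": [0,0,0]},{"linear": [0,36,0],"delta_rot": [0,0,0]},{"linear": [0,38,0],"delta_rot": [0,0,0]},{"linear": [0,38,0],"delta_rot": [0,0,0]},{"linear": [0,32,0],"delta_rot": [0,0,0]},{"linear": [0,15,0],"delta_rot": [0,0,0]},{"linear": [0,-15,0],"delta_rot": [0,0,0]},{"linear": [0,-50,0],"delta_rot": [0,0,0]},{"linear": [0,-75,40],"delta_rot": [0,0,0]},{"linear": [0,-75,100],"delta_rot": [0,0,0]},{"linear": [0,-75,160],"delta_rot": [0,0,0]},{"linear": [0,-75,220],"delta_rot": [0,0,0]},{"linear": [0,-75,270],"delta_rot": [0,0,0]},{"linear": [0,-75,320],"delta_rot": [0,0,0]}]'

```text
t: 8.85
ee_pos: [630.4, -149.4, 305.0]
eef_rot: [[0.043, 0.999, -0.0], [0.619, -0.027, -0.785], [-0.784, 0.034, -0.619]]
contact_force: [-0.1, -0.1, -0.4]
finger_gap: 0.398
```

Run:
```python
from h import *
o=readout.get_obs(); print(o['ee_pos'],o['joints'].round(1))
S,cs=snap('side','s4'); T,ct=snap('top','t4')
for z,y in((85,-36),(0,-36)): print(proj(ct,[641,y,z]),proj(cs,[641,y,z]))
cv2.imwrite('pics/c4.png',np.hstack([cv2.resize(S[140:260,250:390],(420,360)),cv2.resize(T[140:240,260:360],(360,360),interpolation=2) ])[:,:,::-1])
```

```text
[ 630.39809581 -149.38314378  304.98234536] [-39.3  37.9  44.3 120.9  30.4  44.8]
[297.51990423 185.35294115] [318.09952068 201.67111579]
[295.92106194 192.18396865] [316.47878866 225.13418024]
```

View pics/c4.png

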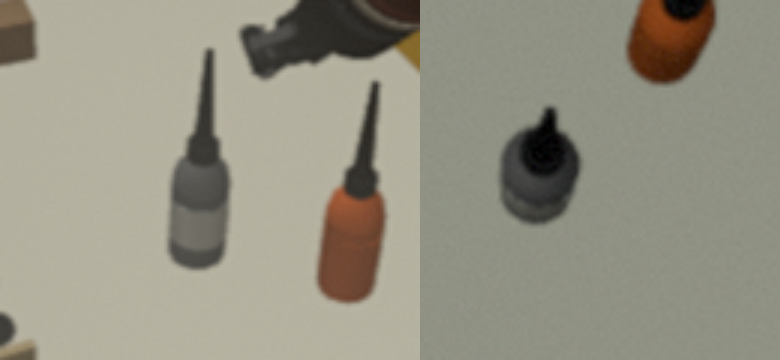

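The bottle is upright at side (315,222) and top (292,191), i.e. about (643,-28). Next: un-lean and turn, to approach from its +x side.

Emit:
carry_out --rows '[{"linear": [0,0,0],"delta_rot": [-10,0,0]},{"linear": [0,0,0],"delta_rot": [-20,0,0]},{"linear": [0,0,0],"delta_rot": [-30,0,0]},{"linear": [0,0,0],"delta_rot": [-40,0,0]},{"linear": [0,0,0],"delta_rot": [-40,0,0]},{"linear": [0,0,0],"delta_rot": [-40,0,0]}]'

```text
t: 9.7
ee_pos: [629.8, -148.1, 303.2]
eef_rot: [[0.039, 0.999, -0.001], [-0.025, 0.0, -1.0], [-0.999, 0.039, 0.025]]
contact_force: [-0.0, -0.3, 0.3]
finger_gap: 0.399
```

Run:
```python
from h import *
o=readout.get_obs(); print(o['ee_pos'],o['joints'].round(2))
ct=imaging.calibration('top');cs=imaging.calibration('side')
print(ray(ct,292.2,191.3),ray(cs,315.3,222.4))
# planar FK fit
from scipy.optimize import least_squares
D=[([57.944,6.002,5.527,89.605,0,77.527],[200.9,565.0,230.5]),([-39.4,47.5,30.7,101.1,29.8,42.9],[641.71,-164.8,53.03]),([-39.3,37.9,44.3,120.9,30.4,44.8],[630.4,-149.38,305.0]),(o['joints'],o['ee_pos'])]
def Rz(a):c,s=np.cos(a),np.sin(a);return np.array([[c,-s,0],[s,c,0],[0,0,1]])
def Ry(a):c,s=np.cos(a),np.sin(a);return np.array([[c,0,s],[0,1,0],[-s,0,c]])
for q,p in D:
    q=np.radians(q); print((Rz(q[0])@Ry(q[1]-q[2]+q[3])@Rz(q[4])[:, 0]).round(3), (Rz(q[0])@Ry(q[1]-q[2]+q[3])@Rz(-q[4])[:, 0]).round(3))
```

```text
[ 629.83118508 -148.05067803  303.16834768] [-24.59  12.84  20.63  95.18  -0.4   65.41]
[643.49443341 -26.56046283   0.        ] [643.17504127 -25.30379229   0.        ]
[-0.001 -0.001 -1.   ] [-0.001 -0.001 -1.   ]
[ 0.002  0.642 -0.767] [-0.629 -0.126 -0.767]
[ 0.044  0.618 -0.785] [-0.597 -0.165 -0.785]
[ 0.039 -0.025 -0.999] [ 0.044 -0.013 -0.999]
```

```bash
cat > fk.py <<'E'
import numpy as np
from scipy.optimize import least_squares
def Rz(a):c,s=np.cos(a),np.sin(a);return np.array([[c,-s,0],[s,c,0],[0,0,1]])
def Ry(a):c,s=np.cos(a),np.sin(a);return np.array([[c,0,s],[0,1,0],[-s,0,c]])
def fk(P,q):
    L1,L2,h,y0,d,Lt,a=P; q=np.radians(q); f=q[1]-q[2]; A=Rz(q[0])
    e=np.array([L1*np.sin(q[1]),0,h+L1*np.cos(q[1])])
    w=e+Ry(f)@[L2,0,a]+[0,y0,0]; B=Ry(f+q[3])
    t=w+B@([d,0,0]+Rz(q[4])@[Lt,0,0])
    return A@e,A@w,A@t,A@B@Rz(q[4])[:,0]
D=[([57.944,6.002,5.527,89.605,0,77.527],[200.9,565.0,230.5]),([-39.4,47.5,30.7,101.1,29.8,42.9],[641.71,-164.8,53.03]),([-39.3,37.9,44.3,120.9,30.4,44.8],[630.4,-149.38,305.0]),([-24.59,12.84,20.63,95.18,-.4,65.41],[629.83,-148.05,303.17])]
S=least_squares(lambda P:np.r_[np.ravel([fk(P,q)[2]-p for q,p in D]),.003*(P-[400,400,300,130,50,250,0])],[400,400,300,130,50,250,0])
P=S.x
LO=[-171,-48,-62.7,-105,-86];HI=[171,106.8,66.2,120.9,89.5]
def ik(p,ax,q0=(-10,40,20,100,0)):
    s=least_squares(lambda q:np.r_[(fk(P,q)[2]-p)/10,(fk(P,q)[3]-ax)*10],q0,bounds=(LO,HI)); return s
E
python3 - <<'E'
from fk import *
print(P.round(1),np.abs(S.fun[:12]).max())
for lean in(30,35,40):
  s,c=np.sin(np.radians(lean)),np.cos(np.radians(lean))
  for p in([725,-27,300],[725,-27,60],[720,-27,11],[670,-27,11],[560,-30,11],[460,-37,11],[500,-37,60]):
    r=ik(p,[-s,0,-c]); e,w,t,_=fk(P,r.x); print(lean,p,r.x.round(0),'cost',round(r.cost,3),'elbow',e.round(),'wrist',w.round())
E
```

```text
[338.  550.4 296.5 129.6 140.9 303.6  46.9] 0.356137115757889
30 [725, -27, 300] [-11.  48.  66. 115.  -3.] cost 8.216 elbow [248. -49. 521.] wrist [772. -19. 735.]
30 [725, -27, 60] [-11.  66.  66. 109.  -4.] cost 1.69 elbow [304. -57. 432.] wrist [869. -32. 477.]
30 [720, -27, 11] [-11.  70.  66. 108.  -5.] cost 1.123 elbow [312. -59. 413.] wrist [879. -33. 424.]
30 [670, -27, 11] [-11.  71.  66. 113.  -5.] cost 0.023 elbow [315. -61. 404.] wrist [882. -39. 401.]
30 [560, -30, 11] [-13.  44.  24. 100.  -6.] cost 0.0 elbow [230. -53. 539.] wrist [779. -45. 397.]
30 [460, -37, 11] [-16.  27.   1.  93.  -8.] cost 0.0 elbow [147. -41. 598.] wrist [678. -55. 397.]
30 [500, -37, 60] [-15.  31.  11. 100.  -7.] cost 0.0 elbow [169. -44. 586.] wrist [718. -54. 446.]
35 [725, -27, 300] [-11.  48.  66. 115.  -4.] cost 11.864 elbow [248. -48. 521.] wrist [773. -17. 734.]
35 [725, -27, 60] [-11.  66.  66. 109.  -5.] cost 3.576 elbow [305. -57. 432.] wrist [870. -30. 476.]
35 [720, -27, 11] [-11.  70.  66. 108.  -5.] cost 2.731 elbow [312. -58. 412.] wrist [879. -31. 423.]
35 [670, -27, 11] [-11
[... 388 characters left out ...]
 -27, 300] [-11.  49.  66. 115.  -5.] cost 16.135 elbow [249. -47. 520.] wrist [774. -14. 732.]
40 [725, -27, 60] [-10.  67.  66. 110.  -5.] cost 6.147 elbow [305. -56. 431.] wrist [870. -28. 475.]
40 [720, -27, 11] [-10.  70.  66. 108.  -5.] cost 5.03 elbow [313. -57. 412.] wrist [879. -29. 421.]
40 [670, -27, 11] [-11.  72.  66. 114.  -6.] cost 1.782 elbow [315. -60. 403.] wrist [882. -36. 398.]
40 [560, -30, 11] [-12.  60.  43. 113.  -8.] cost 0.0 elbow [286. -62. 465.] wrist [842. -49. 352.]
40 [460, -37, 11] [-15.  40.  14. 103.  -9.] cost 0.0 elbow [211. -55. 555.] wrist [741. -59. 353.]
40 [500, -37, 60] [-14.  45.  26. 110.  -9.] cost 0.0 elbow [231. -57. 537.] wrist [782. -58. 402.]
```

Run:
```python
from fk import *
for B in([643,-27],[600,-55],[585,-80]):
 for lean in(35,40):
  s,c=np.sin(np.radians(lean)),np.cos(np.radians(lean))
  for b in(20,35,45,55,65) if B[0]>590 else (-20,-30,-45):
   out=[]
   for dd,z in((27,11),(80,11),(80,50)):
    u=np.array([np.cos(np.radians(b)),np.sin(np.radians(b))]); p=[*(np.array(B)+u*dd),z]
    r=min((ik(p,[-s*u[0],-s*u[1],-c],q0) for q0 in((-10,40,20,100,0),(20,50,30,100,-30),(-40,50,30,100,30))),key=lambda r:r.cost); out.append((round(r.cost,2),r.x.round().tolist()))
   print(B,lean,b,out)
```

```text
[643, -27] 35 20 [(np.float64(0.18), [-6.0, 72.0, 66.0, 113.0, -15.0]), (np.float64(1.84), [-5.0, 70.0, 66.0, 107.0, -14.0]), (np.float64(2.14), [-5.0, 68.0, 66.0, 109.0, -14.0])]
[643, -27] 35 35 [(np.float64(0.0), [-3.0, 70.0, 63.0, 111.0, -21.0]), (np.float64(0.62), [-1.0, 71.0, 66.0, 108.0, -20.0]), (np.float64(0.79), [-1.0, 69.0, 66.0, 110.0, -20.0])]
[643, -27] 35 45 [(np.float64(0.0), [-1.0, 61.0, 49.0, 104.0, -24.0]), (np.float64(0.08), [2.0, 72.0, 66.0, 109.0, -23.0]), (np.float64(0.14), [2.0, 69.0, 66.0, 111.0, -23.0])]
[643, -27] 35 55 [(np.float64(0.0), [1.0, 53.0, 37.0, 96.0, -28.0]), (np.float64(0.0), [4.0, 65.0, 54.0, 103.0, -27.0]), (np.float64(0.0), [4.0, 64.0, 57.0, 107.0, -27.0])]
[643, -27] 35 65 [(np.float64(0.0), [2.0, 46.0, 26.0, 88.0, -31.0]), (np.float64(0.0), [6.0, 53.0, 38.0, 94.0, -30.0]), (np.float64(0.0), [6.0, 52.0, 39.0, 97.0, -30.0])]
[643, -27] 40 20 [(np.float64(0.96), [-6.0, 72.0, 66.0, 113.0, -16.0]), (np.float64(3.66), [-4.0, 71.0, 66.0, 107.0, -15.0]), (np.float64(4.07), [-4.0, 68.0, 66.0, 109.0, -15.0])]
[643, -27] 40 35 [(np.float64(0.18), [-2
[... 2784 characters left out ...]
-45 [(np.float64(0.0), [-27.0, 57.0, 42.0, 108.0, 10.0]), (np.float64(0.0), [-28.0, 73.0, 66.0, 117.0, 10.0]), (np.float64(0.01), [-28.0, 70.0, 66.0, 119.0, 10.0])]
[585, -80] 40 -20 [(np.float64(0.06), [-20.0, 74.0, 66.0, 120.0, -0.0]), (np.float64(1.62), [-21.0, 72.0, 66.0, 115.0, 1.0]), (np.float64(1.89), [-21.0, 69.0, 66.0, 117.0, 1.0])]
[585, -80] 40 -30 [(np.float64(0.0), [-23.0, 74.0, 66.0, 121.0, 4.0]), (np.float64(1.15), [-24.0, 72.0, 66.0, 116.0, 5.0]), (np.float64(1.36), [-24.0, 70.0, 66.0, 118.0, 5.0])]
[585, -80] 40 -45 [(np.float64(0.0), [-27.0, 66.0, 53.0, 116.0, 11.0]), (np.float64(0.29), [-29.0, 73.0, 66.0, 118.0, 11.0]), (np.float64(0.38), [-29.0, 71.0, 66.0, 120.0, 11.0])]
```

Emit:
carry_out --rows '[{"linear": [0,0,15],"delta_rot": [0,0,10]},{"linear": [4,12,20],"delta_rot": [0,0,20]},{"linear": [8,26,20],"delta_rot": [0,0,30]},{"linear": [12,40,20],"delta_rot": [0,0,40]},{"linear": [16,54,20],"delta_rot": [0,0,50]},{"linear": [20,68,20],"delta_rot": [0,0,60]},{"linear": [25,82,20],"delta_rot": [0,0,70]},{"linear": [30,96,20],"delta_rot": [0,0,80]},{"linear": [35,110,20],"delta_rot": [0,0,90]},{"linear": [40,124,20],"delta_rot": [0,0,100]},{"linear": [45,138,20],"delta_rot": [0,0,110]},{"linear": [50,152,20],"delta_rot": [0,0,120]},{"linear": [54,166,20],"delta_rot": [0,0,130]},{"linear": [58,180,20],"delta_rot": [0,0,138]},{"linear": [60,190,20],"delta_rot": [0,0,145]},{"linear": [60,190,20],"delta_rot": [0,0,145]},{"linear": [60,190,20],"delta_rot": [0,0,145]}]'

```text
t: 11.82
ee_pos: [690.2, 41.1, 323.1]
eef_rot: [[-0.018, -0.816, 0.577], [0.047, 0.576, 0.816], [-0.999, 0.042, 0.028]]
contact_force: [-0.1, 0.6, 0.2]
finger_gap: 0.397
```

```bash
cat > plan.py <<'E'
from fk import *
from station import readout
from scipy.spatial.transform import Rotation as Ro
def tgt(b,lean):
    b,l=np.radians([b,lean]); x=np.array([-np.sin(l)*np.cos(b),-np.sin(l)*np.sin(b),-np.cos(l)]); y=np.array([-np.sin(b),np.cos(b),0]); return np.c_[x,y,np.cross(x,y)]
def rel(p,b,lean,o):
    rv=Ro.from_matrix(tgt(b,lean)@Ro.from_matrix(o['eef_rot']).as_matrix().T).as_rotvec(degrees=True)
    return (np.array(p)-o['ee_pos']).round().tolist(),rv.round(1).tolist()
def tcp(B,b,D=26,z=11): return [B[0]+D*np.cos(np.radians(b)),B[1]+D*np.sin(np.radians(b)),z]
E
python3 - <<'E'
from plan import *
o=readout.get_obs(); print(o['ee_pos'],o['eef_rot'].round(3),o['joints'].round(1))
for p,l in (([689,39,320],0),([689,39,100],0),([689,39,60],10),([689,39,50],20),([689,39,50],35)):
    r=ik(p,tgt(55,l)[:,0],o['joints'][:5]); print(rel(p,55,l,o),round(r.cost,2),r.x.round())
E
```

```text
[690.24894527  41.13507611 323.08725295] [[-0.018 -0.816  0.577]
 [ 0.047  0.576  0.816]
 [-0.999  0.042  0.028]] [ -8.5  28.9  42.5 105.    2.5 -63.3]
([-1.0, -2.0, -3.0], [-2.7, -1.0, 0.2]) 0.0 [ -8.  26.  39. 103.  -0.]
([-1.0, -2.0, -223.0], [-2.7, -1.0, 0.2]) 0.0 [-8. 22. 11. 78. -0.]
([-1.0, -2.0, -263.0], [-10.9, 4.7, 0.4]) 0.0 [-4. 32. 18. 82. -9.]
([-1.0, -2.0, -273.0], [-19.0, 10.5, 0.6]) 0.0 [ -0.  43.  30.  89. -16.]
([-1.0, -2.0, -273.0], [-31.3, 19.2, 0.9]) 0.0 [  4.  64.  57. 107. -27.]
```

Emit:
carry_out --rows '[{"linear": [0,-1,-40],"delta_rot": [-2.7,-1,0.2]},{"linear": [-1,-2,-80],"delta_rot": [-2.7,-1,0.2]},{"linear": [-1,-2,-120],"delta_rot": [-2.7,-1,0.2]},{"linear": [-1,-2,-160],"delta_rot": [-2.7,-1,0.2]},{"linear": [-1,-2,-200],"delta_rot": [-2.7,-1,0.2]},{"linear": [-1,-2,-240],"delta_rot": [-6,1.5,0.3]},{"linear": [-1,-2,-263],"delta_rot": [-10.9,4.7,0.4]},{"linear": [-1,-2,-273],"delta_rot": [-19,10.5,0.6]},{"linear": [-1,-2,-273],"delta_rot": [-25,15,0.7]},{"linear": [-1,-2,-273],"delta_rot": [-31.3,19.2,0.9]},{"linear": [-1,-2,-290],"delta_rot": [-31.3,19.2,0.9]},{"linear": [-1,-2,-305],"delta_rot": [-31.3,19.2,0.9]},{"linear": [-1,-2,-312],"delta_rot": [-31.3,19.2,0.9]},{"linear": [-1,-2,-312],"delta_rot": [-31.3,19.2,0.9]}]'

```text
t: 13.58
ee_pos: [689.0, 40.0, 12.5]
eef_rot: [[-0.329, -0.82, 0.468], [-0.47, 0.572, 0.672], [-0.819, 0.001, -0.574]]
contact_force: [0.9, 0.3, -0.4]
finger_gap: 0.401
```

Run:
```python
from plan import *
o=readout.get_obs(); print(o['ee_pos'],o['eef_rot'].round(3),o['joints'].round(1))
B=np.array([643.,-26.]); seq=[]
def add(B,b,D=26): seq.append((B.copy(),b,D))
for D in(60,45,36,29): add(B,55 if D>45 else 50,D)
def go(n,step,mb,b1):
    global B; b0=seq[-1][1]
    for i in range(n):
        B=B-step*np.array([np.cos(np.radians(mb)),np.sin(np.radians(mb))]); add(B,b0+(b1-b0)*(i+1)/n)
go(8,5,32,42); go(8,5,18,24)
for Bb,b,D in seq:
    p=tcp(Bb,b,D); r=ik(p,tgt(b,35)[:,0],o['joints'][:5]); print(Bb.round(),round(b),rel(p,b,35,o),round(r.cost,2),r.x.round())
```

```text
[688.96804217  39.95616452  12.5219689 ] [[-0.329 -0.82   0.468]
 [-0.47   0.572  0.672]
 [-0.819  0.001 -0.574]] [  3.8  64.8  54.6 103.6 -26.6 -45.6]
[643. -26.] 55 ([-12.0, -17.0, -2.0], [-0.0, -0.1, -0.1]) 0.0 [  3.  60.  47. 100. -27.]
[643. -26.] 50 ([-17.0, -31.0, -2.0], [-0.0, -0.1, -5.1]) 0.0 [  1.  61.  49. 102. -26.]
[643. -26.] 50 ([-23.0, -38.0, -2.0], [-0.0, -0.1, -5.1]) 0.0 [  0.  59.  46. 101. -26.]
[643. -26.] 50 ([-27.0, -44.0, -2.0], [-0.0, -0.1, -5.1]) 0.0 [  0.  58.  44. 100. -26.]
[639. -29.] 49 ([-33.0, -49.0, -2.0], [-0.0, -0.1, -6.1]) 0.0 [ -1.  57.  42. 100. -26.]
[635. -31.] 48 ([-37.0, -52.0, -2.0], [-0.0, -0.1, -7.1]) 0.0 [ -1.  56.  41. 100. -26.]
[630. -34.] 47 ([-41.0, -55.0, -2.0], [-0.0, -0.1, -8.1]) 0.0 [ -1.  56.  41. 100. -25.]
[626. -37.] 46 ([-45.0, -58.0, -2.0], [-0.0, -0.1, -9.1]) 0.0 [ -2.  55.  40. 100. -25.]
[622. -39.] 45 ([-49.0, -61.0, -2.0], [-0.0, -0.1, -10.1]) 0.0 [ -2.  55.  39. 100. -25.]
[618. -42.] 44 ([-53.0, -64.0, -2.0], [-0.0, -0.1, -11.1]) 0.0 [ -2.  55.  39. 100. -25.]
[613. -45.] 43 ([-57.0, -67.0, -2.0], [-0.0, -0.1, -12.1]) 0.0 [ -3.  54.  38. 100. -24.]
[609. -47.] 42 ([-61.0, -70.0, -2.0], [-0.0, -0.1, -13.1]) 0.0 [ -3.  54.  37. 100. -24.]
[604. -49.] 40 ([-65.0, -72.0, -2.0], [-0.0, -0.1, -15.4]) 0.0 [ -4.  54.  38. 101. -23.]
[600. -50.] 38 ([-69.0, -74.0, -2.0], [-0.0, -0.1, -17.6]) 0.0 [ -4.  54.  38. 101. -23.]
[595. -52.] 35 ([-73.0, -77.0, -2.0], [-0.0, -0.1, -19.9]) 0.0 [ -5.  54.  38. 102. -22.]
[590. -53.] 33 ([-77.0, -79.0, -2.0], [-0.0, -0.1, -22.1]) 0.0 [ -6.  54.  38. 102. -21.]
[585. -55.] 31 ([-81.0, -82.0, -2.0], [-0.0, -0.1, -24.4]) 0.0 [ -6.  54.  38. 103. -20.]
[581. -56.] 28 ([-86.0, -84.0, -2.0], [-0.0, -0.1, -26.6]) 0.0 [ -7.  54.  38. 103. -19.]
[576. -58.] 26 ([-90.0, -86.0, -2.0], [-0.0, -0.1, -28.9]) 0.0 [ -8.  54.  38. 104. -19.]
[571. -60.] 24 ([-94.0, -89.0, -2.0], [-0.0, -0.1, -31.1]) 0.0 [ -8.  54.  37. 104. -18.]
```

Emit:
carry_out --rows '[{"linear": [-12,-17,-1],"delta_rot": [0,0,0]},{"linear": [-17,-31,-2],"delta_rot": [0,0,-5]},{"linear": [-23,-38,-2],"delta_rot": [0,0,-5]},{"linear": [-26,-42,-2],"delta_rot": [0,0,-5]},{"linear": [-29,-45,-2],"delta_rot": [0,0,-5.5]},{"linear": [-33,-49,-2],"delta_rot": [0,0,-6]},{"linear": [-37,-52,-2],"delta_rot": [0,0,-7]},{"linear": [-41,-55,-2],"delta_rot": [0,0,-8]},{"linear": [-45,-58,-2],"delta_rot": [0,0,-9]},{"linear": [-49,-61,-2],"delta_rot": [0,0,-10]},{"linear": [-53,-64,-2],"delta_rot": [0,0,-11]},{"linear": [-57,-67,-2],"delta_rot": [0,0,-12]},{"linear": [-60,-70,-2],"delta_rot": [0,0,-13]},{"linear": [-61,-71,-2],"delta_rot": [0,0,-13]}]'

```text
t: 15.32
ee_pos: [627.9, -30.7, 9.8]
eef_rot: [[-0.427, -0.671, 0.606], [-0.385, 0.741, 0.55], [-0.819, 0.002, -0.574]]
contact_force: [1.4, 1.0, 2.1]
finger_gap: 0.401
```

Run:
```python
from h import *
o=readout.get_obs(); print(o['ee_pos'])
S,cs=snap('side','s5'); T,ct=snap('top','t5')
cv2.imwrite('pics/c5.png',np.hstack([cv2.resize(S[140:260,210:350],(420,360)),cv2.resize(T[160:260,240:340],(360,360),interpolation=2) ])[:,:,::-1])
```

```text
[627.86852961 -30.71274955   9.81263904]
```

View pics/c5.png

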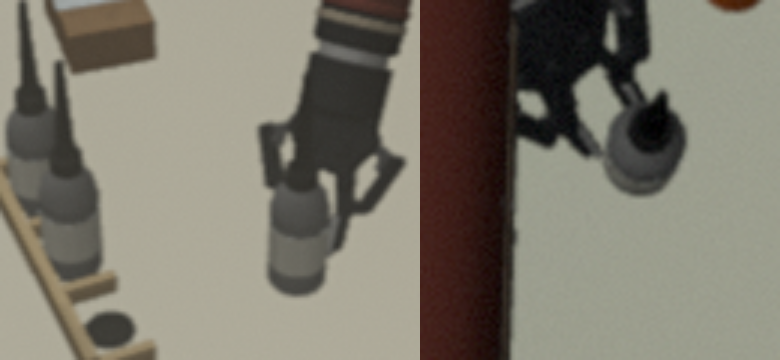

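The bottle sits upright in the cradle: base centre at side (308.7,231), top (301.4,203.5). Continue the curved push.

Run:
```python
from plan import *
from h import ray, imaging
o=readout.get_obs()
a,b_=ray(imaging.calibration('top'),301.4,203.5)[:2],ray(imaging.calibration('side'),308.7,231.1)[:2]
B=(a+b_)/2; print(a,b_); v=o['ee_pos'][:2]-B; print('D',np.hypot(*v),'bearing of tcp',np.degrees(np.arctan2(v[1],v[0])))
seq=[(B,42)]
def go(n,step,mb,b1):
    global B; b0=seq[-1][1]
    for i in range(n):
        B=B-step*np.array([np.cos(np.radians(mb)),np.sin(np.radians(mb))]); seq.append((B,b0+(b1-b0)*(i+1)/n))
go(8,5,15,22); go(8,5,0,0)
for Bb,b in seq:
    p=tcp(Bb,b,26); r=ik(p,tgt(b,35)[:,0],o['joints'][:5]); print(Bb.round(),round(b),rel(p,b,35,o),round(r.cost,2),r.x.round())
```

```text
[611.44557785 -49.1080404 ] [611.4040508  -47.05921098]
D 24.10598136539437 bearing of tcp 46.837204759952584
[611. -48.] 42 ([3.0, -0.0, 1.0], [-0.0, -0.1, -0.2]) 0.0 [ -3.  54.  38. 100. -24.]
[607. -49.] 40 ([-1.0, -2.0, 1.0], [-0.0, -0.1, -2.7]) 0.0 [ -4.  55.  39. 101. -23.]
[602. -51.] 37 ([-5.0, -5.0, 1.0], [-0.0, -0.1, -5.2]) 0.0 [ -5.  55.  39. 102. -22.]
[597. -52.] 34 ([-10.0, -7.0, 1.0], [-0.0, -0.1, -7.7]) 0.0 [ -5.  55.  39. 102. -21.]
[592. -53.] 32 ([-14.0, -9.0, 1.0], [-0.0, -0.1, -10.2]) 0.0 [ -6.  55.  40. 103. -21.]
[587. -55.] 30 ([-18.0, -11.0, 1.0], [-0.0, -0.1, -12.7]) 0.0 [ -6.  56.  40. 104. -20.]
[582. -56.] 27 ([-22.0, -14.0, 1.0], [-0.0, -0.1, -15.2]) 0.0 [ -7.  56.  40. 104. -19.]
[578. -57.] 24 ([-27.0, -16.0, 1.0], [-0.0, -0.1, -17.7]) 0.0 [ -8.  56.  40. 105. -18.]
[573. -58.] 22 ([-31.0, -18.0, 1.0], [-0.0, -0.1, -20.2]) 0.0 [ -9.  55.  39. 105. -17.]
[568. -58.] 19 ([-36.0, -19.0, 1.0], [-0.0, -0.1, -22.9]) 0.0 [ -9.  55.  39. 105. -16.]
[563. -58.] 16 ([-40.0, -21.0, 1.0], [-0.0, -0.1, -25.7]) 0.0 [-10.  55.  39. 106. -15.]
[558. -58.] 14 ([-45.0, -22.0, 1.0], [-0.1, -0.1, -28.4]) 0.0 [-11.  55.  38. 106. -14.]
[553. -58.] 11 ([-50.0, -23.0, 1.0], [-0.1, -0.1, -31.2]) 0.0 [-12.  54.  37. 106. -13.]
[548. -58.] 8 ([-54.0, -24.0, 1.0], [-0.1, -0.1, -33.9]) 0.0 [-12.  54.  37. 106. -12.]
[543. -58.] 6 ([-59.0, -25.0, 1.0], [-0.1, -0.1, -36.7]) 0.0 [-13.  53.  36. 106. -11.]
[538. -58.] 3 ([-64.0, -27.0, 1.0], [-0.1, -0.1, -39.4]) 0.0 [-14.  53.  35. 106.  -9.]
[533. -58.] 0 ([-69.0, -28.0, 1.0], [-0.1, -0.1, -42.2]) 0.0 [-15.  52.  33. 106.  -8.]
```

Emit:
carry_out --rows '[{"linear": [-1,-2,1],"delta_rot": [0,0,-2]},{"linear": [-5,-5,1],"delta_rot": [0,0,-5]},{"linear": [-10,-7,1],"delta_rot": [0,0,-8]},{"linear": [-14,-9,1],"delta_rot": [0,0,-10]},{"linear": [-18,-11,1],"delta_rot": [0,0,-13]},{"linear": [-22,-14,1],"delta_rot": [0,0,-15]},{"linear": [-27,-16,1],"delta_rot": [0,0,-18]},{"linear": [-31,-18,1],"delta_rot": [0,0,-20]},{"linear": [-36,-19,1],"delta_rot": [0,0,-23]},{"linear": [-40,-21,1],"delta_rot": [0,0,-26]},{"linear": [-45,-22,1],"delta_rot": [0,0,-28]},{"linear": [-50,-23,1],"delta_rot": [0,0,-31]},{"linear": [-54,-24,1],"delta_rot": [0,0,-34]},{"linear": [-59,-25,1],"delta_rot": [0,0,-37]},{"linear": [-64,-27,1],"delta_rot": [0,0,-40]},{"linear": [-68,-28,1],"delta_rot": [0,0,-42]},{"linear": [-69,-28,1],"delta_rot": [0,0,-42]}]'

```text
t: 17.55
ee_pos: [558.8, -58.8, 10.9]
eef_rot: [[-0.574, -0.002, 0.819], [-0.0, 1.0, 0.003], [-0.819, 0.001, -0.574]]
contact_force: [1.4, 0.8, -1.2]
finger_gap: 0.402
```

Run:
```python
from h import *
o=readout.get_obs(); print(o['ee_pos'])
S,cs=snap('side','s6'); T,ct=snap('top','t6'); W,cw=snap('wrist','w6')
cv2.imwrite('pics/c6.png',np.hstack([cv2.resize(S[150:270,180:320],(420,360)),cv2.resize(T[185:285,230:330],(360,360),interpolation=2) ])[:,:,::-1])
```

```text
[558.81982162 -58.80345152  10.91274406]
```

View pics/c6.png

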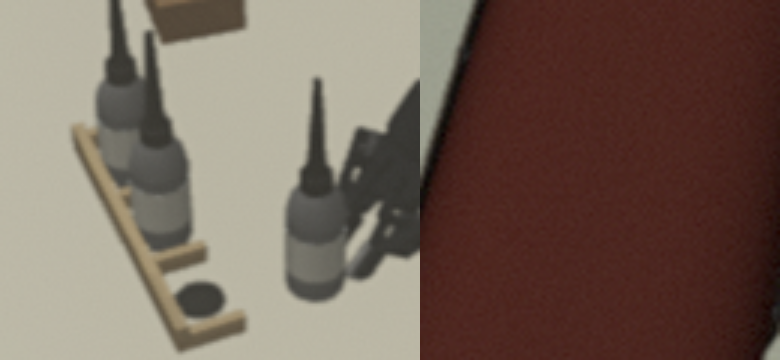

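The side view shows the bottle upright in front of the right bay, base centre about (285,242.6). The top view is hidden by the arm.

Run:
```python
from h import *
from plan import rel
o=readout.get_obs(); cs=imaging.calibration('side'); print(ray(cs,285,242.6), rel([0,0,0],0,35,o))
```

```text
[535.80120751 -57.88009696   0.        ] ([-559.0, 58.0, -11.0], [-0.1, -0.1, -0.2])
```

Emit:
carry_out --rows '[{"linear": [-2,1,0],"delta_rot": [0,0,-1]},{"linear": [-6,3,0],"delta_rot": [0,0,-2]},{"linear": [-11,5,0],"delta_rot": [0,0,-2]},{"linear": [-16,8,0],"delta_rot": [0,0,-2]},{"linear": [-21,11,0],"delta_rot": [0,0,-2]},{"linear": [-26,13,0],"delta_rot": [0,0,-2]},{"linear": [-31,16,0],"delta_rot": [0,0,-2]},{"linear": [-36,18,0],"delta_rot": [0,0,-2]},{"linear": [-41,20,0],"delta_rot": [0,0,-2]},{"linear": [-46,21,0],"delta_rot": [0,0,-2]},{"linear": [-51,21,0],"delta_rot": [0,0,-2]},{"linear": [-56,21,0],"delta_rot": [0,0,-2]},{"linear": [-61,21,0],"delta_rot": [0,0,-2]},{"linear": [-66,21,0],"delta_rot": [0,0,-2]},{"linear": [-71,21,0],"delta_rot": [0,0,-2]},{"linear": [-76,21,0],"delta_rot": [0,0,-2]},{"linear": [-81,21,0],"delta_rot": [0,0,-2]},{"linear": [-84,21,0],"delta_rot": [0,0,-2]},{"linear": [-86,21,0],"delta_rot": [0,0,-2]},{"linear": [-86,21,0],"delta_rot": [0,0,-2]}]'

```text
t: 20.2
ee_pos: [472.9, -37.4, 10.9]
eef_rot: [[-0.574, 0.032, 0.818], [0.019, 1.0, -0.025], [-0.818, 0.001, -0.575]]
contact_force: [0.3, -0.2, -0.1]
finger_gap: 0.401
```

Run:
```python
from h import *
o=readout.get_obs(); print(o['ee_pos'])
S,cs=snap('side','s7'); W,cw=snap('wrist','w7')
cv2.imwrite('pics/c7.png',np.hstack([cv2.resize(S[150:270,180:320],(420,360)),cv2.resize(W,(380,360)) ])[:,:,::-1])
```

```text
[472.94921018 -37.37331945  10.89719842]
```

View pics/c7.png

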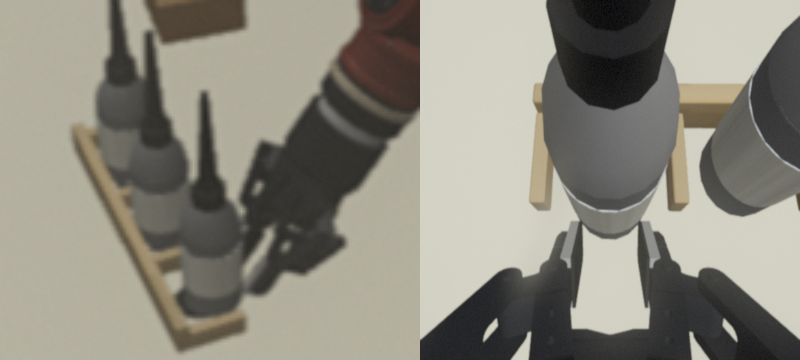

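The bottle is upright and centred between the rails (side (250,248)), with the fingers inside the bay. About 13 mm remain, so I finish slowly.

Emit:
carry_out --rows '[{"linear": [-2,0,0],"delta_rot": [0,0,0]},{"linear": [-4,0,0],"delta_rot": [0,0,0]},{"linear": [-6,0,0],"delta_rot": [0,0,0]},{"linear": [-8,0,0],"delta_rot": [0,0,0]},{"linear": [-9,0,0],"delta_rot": [0,0,0]},{"linear": [-10,0,0],"delta_rot": [0,0,0]},{"linear": [-11,0,0],"delta_rot": [0,0,0]}]'

```text
t: 21.18
ee_pos: [462.1, -37.4, 10.9]
eef_rot: [[-0.574, 0.031, 0.818], [0.019, 1.0, -0.025], [-0.819, 0.001, -0.574]]
contact_force: [1.2, -0.1, -0.1]
finger_gap: 0.397
```

Run:
```python
from h import *
o=readout.get_obs(); print(o['ee_pos'],o['contact_force'])
cs=imaging.calibration('side'); print(ray(cs,250.3,247.9)) 
S,cs=snap('side','s8')
g=S[225:265,220:275].max(2)
for x,y in((435.4,-36.6),):
    print('home proj base',proj(cs,[x,y,0]),'top85',proj(cs,[x,y,85]))
# body left/right edges by rows
for r in range(225,256,5): print(r,S[r,225:275:2].max(1))
```

```text
[462.07737616 -37.41228334  10.8993377 ] [ 1.23440154 -0.12734208 -0.09522937]
[446.85665215 -36.29008039   0.        ]
home proj base [246.24557111 249.38547323] top85 [244.94280994 225.74248435]
225 [131 103 111 109 107  99  86  87  87  84  84  81  78  73  71  68  76  52
  52  50  52  56  54  52  53]
230 [161 141  77  72  73  70  75  79  78  79  78  76  74  73  67  65  63  50
  49  93 171 113  49  51  51]
235 [107 155 162 153 153 139 104  78  71  72  70  69  67  68  82  93  61  64
 156 176  90  54  64  93  57]
240 [146  97 153 159 128 101 107 113 112 110 109 105 101 100  98  93 145 176
 120  95  61  58  55  51  51]
245 [180 161  95 128 151 161 126 111 114 111 109 106 102 101 100  94 100 102
  65  56  53  94 172 179 179]
250 [179 179 174 104 119 148 145  82  79  90  93  92  87  77  68  66 139 169
 159 161 173 179 178 178 177]
255 [178 178 179 177 122 102 144 150 133  86  73  72  81 100 126 157 154 147
 147 177 178 178 179 178 177]
```

Emit:
carry_out --rows '[{"linear": [-1,0,0],"delta_rot": [0,0,0]},{"linear": [-2,0,0],"delta_rot": [0,0,0]},{"linear": [-2,0,0],"delta_rot": [0,0,0]}]'

```text
t: 21.6
ee_pos: [460.0, -37.4, 10.9]
eef_rot: [[-0.574, 0.032, 0.818], [0.019, 1.0, -0.025], [-0.819, 0.001, -0.574]]
contact_force: [0.3, 0.3, 0.8]
finger_gap: 0.398
```

Emit:
carry_out --rows '[{"linear": [-1,0,0],"delta_rot": [0,0,0]},{"linear": [-1.5,0,0],"delta_rot": [0,0,0]},{"linear": [-1.5,0,0],"delta_rot": [0,0,0]}]'

```text
t: 21.98
ee_pos: [458.8, -37.5, 10.9]
eef_rot: [[-0.574, 0.032, 0.819], [0.019, 1.0, -0.025], [-0.819, 0.001, -0.574]]
contact_force: [1.7, 0.2, -0.5]
finger_gap: 0.401
```

Run:
```python
from h import *
S,cs=snap('side','s9'); W,cw=snap('wrist','w9')
cv2.imwrite('pics/c9.png',np.hstack([cv2.resize(S[210:265,215:275],(392,360),interpolation=2),cv2.resize(W,(400,360)) ])[:,:,::-1])
```

```text
(no output)
```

View pics/c9.png

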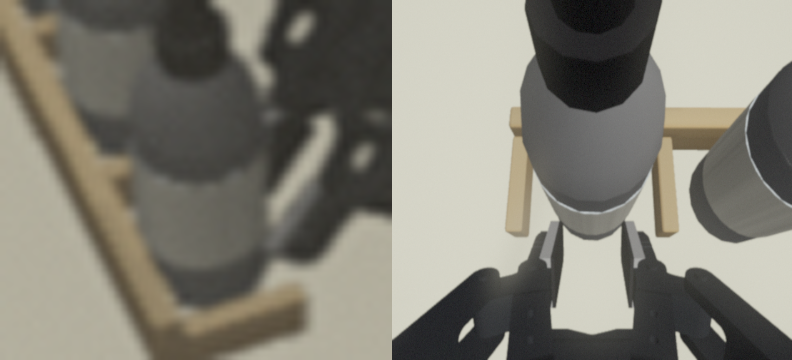

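Emit:
carry_out --rows '[{"linear": [-1,0,0],"delta_rot": [0,0,0]},{"linear": [-1,0,0],"delta_rot": [0,0,0]}]'

```text
t: 22.32
ee_pos: [458.4, -37.5, 10.9]
eef_rot: [[-0.572, 0.032, 0.819], [0.019, 0.999, -0.025], [-0.82, 0.001, -0.573]]
contact_force: [6.1, 0.3, -0.8]
finger_gap: 0.4
```

Force rose to 6 N and motion stalled: the bottle is against the board. Back away and rise.

Emit:
carry_out --rows '[{"linear": [3,0,0],"delta_rot": [0,0,0]},{"linear": [8,0,0],"delta_rot": [0,0,0]},{"linear": [20,0,0],"delta_rot": [0,0,0]},{"linear": [40,0,0],"delta_rot": [0,0,0]},{"linear": [65,0,0],"delta_rot": [0,0,0]},{"linear": [90,0,15],"delta_rot": [0,0,0]},{"linear": [100,0,40],"delta_rot": [0,-5,0]},{"linear": [110,0,80],"delta_rot": [0,-12,0]},{"linear": [115,0,120],"delta_rot": [0,-20,0]},{"linear": [115,0,160],"delta_rot": [0,-28,0]},{"linear": [115,0,200],"delta_rot": [0,-35,0]},{"linear": [115,0,240],"delta_rot": [0,-35,0]},{"linear": [115,0,280],"delta_rot": [0,-35,0]},{"linear": [115,0,320],"delta_rot": [0,-35,0]},{"linear": [115,0,320],"delta_rot": [0,-35,0]},{"linear": [115,0,320],"delta_rot": [0,-35,0]}]'

```text
t: 24.32
ee_pos: [572.5, -37.3, 330.0]
eef_rot: [[-0.002, 0.025, 1.0], [0.02, 0.999, -0.025], [-1.0, 0.019, -0.002]]
contact_force: [0.2, -1.3, -0.2]
finger_gap: 0.402
```

Run:
```python
from h import *
o=readout.get_obs(); print(o['t'],o['ee_pos'],o['contact_force'])
S,cs=snap('side','s10')
print(proj(cs,[435.4,-36.6,0]),proj(cs,[435.4,-36.6,225]))
A=cv2.imread('pics/side1.png')[:,:,::-1]
d=np.abs(A.astype(int)-S).max(2)
print('carton diff',(d[120:165,218:268]>40).sum(),'wrench diff',(d[300:335,315:405]>40).sum(),'stocked diff',(d[140:225,205:232]>40).sum())
cv2.imwrite('pics/c10.png',cv2.resize(S[120:280,170:410],(750,500),interpolation=2)[:,:,::-1])
```

```text
24.325 [572.49055748 -37.33047747 330.03154198] [ 0.18170878 -1.31961083 -0.21731778]
[246.24557111 249.38547323] [242.53539404 182.05181501]
carton diff 0 wrench diff 0 stocked diff 0
```

View pics/c10.png

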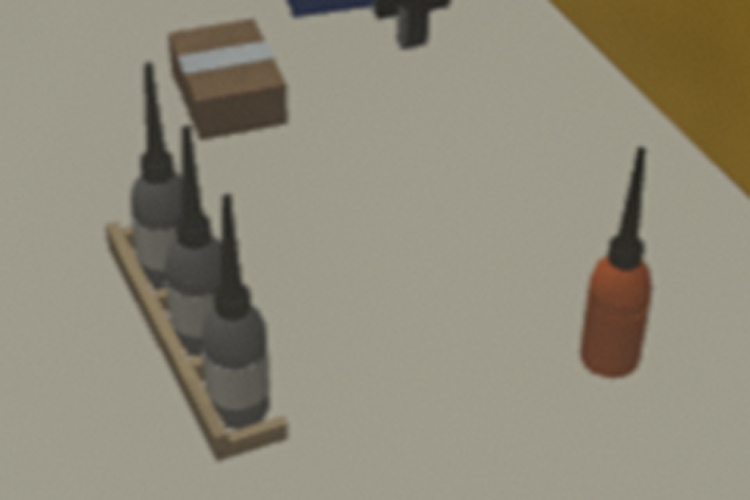

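The bottle is home. Its spout tip is at side (242.6,182.4) against (242.5,182.1) predicted for an upright bottle on the mark. The stocked bottles, carton and wrench show no change.

```bash
python3 -c "
from station import bot; print(bot.job_done())"
```

```text
the job is handed in; nothing more can be done
None
```

The grey bottle is standing home in the empty right-hand bay, and I handed the job in at about 24 s of the 64 s allowed. I slid it there with a low two-finger cradle, first sideways clear of the orange bottle, then in a curve and straight into the bay. The curve was needed because a straight push with the tool leaned back was out of the arm's reach at the start.

**Final checks:**
- **At the board:** the push force rose to about 6 N and motion stalled.
- **Position:** the spout tip in the side view is within about 0.4 px of where an upright bottle on the mark should show.
- **Other objects:** the side-view areas checked over the carton, wrench and stocked bottles show no changed pixels from the start. For the stocked bottles, that area covers the farther one and only part of the nearer.
- **Arm:** it is raised clear and touches nothing.

**Not checked or off:** the arm hid the top view for the last part, so the final position rests on the side camera and the contact force. One lift while leaned stopped short at a joint limit, which did no harm.

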